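Pop the battery hatch of the studio charger

ROBOT

A 6-joint arm with a two-finger parallel gripper is mounted at the origin on the work surface. World frame = base frame: x ahead of the robot, y to its left, z up, the work surface at z = 0. Lengths are in mm, angles in degrees, forces in N, time in s.
With the tool pointing down it reaches from about 225 to 725 mm from the base axis. Payload 3.1 kg.
Tool frame: the origin (TCP) lies at the very end of the fingers, on their centre line; the grasp point (between the pads) lies 19 mm behind it; z points along the fingers, y is the line along which they close (so a half turn about z gives the same grasp; the last joint's range is limited). The gripper opens to 85 mm and grips with 20 to 120 N. Pads are 22 mm wide; open, the fingers measure 114 mm over their backs; the gripper's body (76 mm by 85 mm) begins 54 mm behind the grasp point. The pads swing forward as they close: fully open they stand 13 mm farther back than shut.
Start: joints at [65.558, 2.75, 5.684, 92.934, 0, 82.678], TCP at [154.553, 501.728, 231.312] pointing down, gripper open.
Joint ranges: [-166.93, 166.93], [-56.73, 111.36], [-69.38, 81.34], [-121.58, 131.49], [-85.45, 84.26], [-180, 180]. Speed limits (degrees/s): [159.86, 159.86, 180, 180, 180, 180].

INTERFACE

Orientations are given as a 3x3 rotation matrix whose columns are the frame's x, y, z axes.
In Python, from workcell import manip, snapshot, masks_of, spot_point gives the robot as it stands. The module is installed in compiled form; this text tells all that it offers.
- The arm moves only by the tool step_arm, never from a script. Its arguments are lists of equal length, an entry for each row: "delta_pos": the shift along the tool's x, y, z in m, a list of three; "angular": the turn, a rotation vector about the tool's x, y, z in rad, a list of three; "jaw": the closure in counts, from 0 (fully open) to 255 (shut). A call has 1 to 8 rows; each row shifts and turns the commanded pose from where the row before left it, along the tool's axes as they then stand; what a row does not reach is not made up. A row lasts 1/12 s, in which the tool goes at most 41.7 mm and 7.16 degrees, less where a joint would pass 70% of its speed; a pose out of reach is approached as far as the arm can. A call is refused whole if a number of a shift passes 0.0417 or a number of a turn 0.125, either way. A call with a gripper value outside its range is refused whole. The fingers move at their own pace and stop on an object; "newtons" is the grip in N (left out, the last holds). Time passes only in rows, so rows that do not move let the fingers close. It gives the time, the measured TCP pose, the force, the opening and the grip force at its end, in the units of the state.
- manip.get_obs(): the state, without advancing time (a new reading comes with each control period).
- snapshot(name): name is "scene" or "top" or "wrist"; returns a dict with "image" (384x512x3 uint8, red, green, blue), "fovy" (degrees; the focal length in pixels is half the picture's height over the tangent of half this angle, whatever the lens; pixels are square), "cx", "cy" (the principal point, pixels), "k1" (the pictures are not rectified: a ray, as slopes to the right and down, at radius r is drawn at 1 + k1 r^2 times it, then the intrinsics apply), "R" (3x3) and "t" (3): a world point X has camera coordinates R X + t; the wrist camera has in their place "tool_from_camera" (4x4, takes a point from camera to tool coordinates, whose origin is the TCP and whose axes are the flange's). Camera axes: x right, y down, z forward; pixel columns grow to the right and rows downward; lengths in mm; the calibration is good to about 2 mm. A picture is of the moment at which its call begins: read the wrist's pose just before it. There is no depth.
- manip.sign_off(): hands the job in; it is judged then, once.
Trained networks look in a picture, given as the dict that the camera call returned (one of the last four; its "shot" number tells which), for a name from the list of things; names that differ only in an ending like _2 or _b are one class to them, and where a whole thing is asked for, a point or a joint stands for the part that bears it (a point fixed in the world has none). Each returns a list of dicts, best first, with "confidence" (0 to 1); they miss things now and then, are a little off and sometimes report something else, mostly with a low value. They report only what shows in the picture. A call takes as long as a camera call.
- masks_of(picture, name): "pixels" (384x512 bool, what is visible of it) and "position" ([column, row] as shares, 0 to 1, of the picture: columns of its width, rows of its height, amid what is visible of it).
- spot_point(picture, name): "position" ([column, row] as shares, 0 to 1, of the picture: columns of its width, rows of its height: a listed point, or the origin of a listed thing).
The state is a dict: "t": time; "q": joint angles; "qvel": joint speeds; "effort": joint torques, N m; "position": TCP position; "tcp_rot": TCP orientation; "force": force on the tool from outside, world axes, zero at the start; "torque": the same for the moment, N m; "gripper_width": opening from 0.0 (shut) to 1.0 (fully open); "finger_force": force on a finger pad.
Only numpy, scipy, OpenCV 4.12 (cv2) and the standard library are available. Lean on these libraries where they do the work, as an engineer would, in place of code of your own. Each camera call takes 0.05 s, during which the arm holds its last target. There are 200 camera calls.

TASK

The battery in the charger with the yellow hatch is due for a change. With the fingertips press that hatch down once, gently, at its black dot until the push latch gives, let go so that it pops up, and watch that it stays standing open. Do not press it shut again, leave the blue hatch closed and untouched, and do not lift or shove the chargers or the other things on the table.

Things in the scene. Friction and masses are not known exactly. Their poses are not given: they have to be found in the camera images.
- yellow_mark (a point): Black dot, 14 mm across, on top of the yellow hatch: the place to press, 97 mm above the table. z axis out of the hatch's face (up when shut), x axis towards the hinge. The hatch is a plate 80 (x) x 60 (y) x 14 mm, its top 17 mm above the charger's top; the dot lies midway across, 64 mm from the hinge and 16 mm from the free edge.
- yellow_hatch (a joint): Hatch angle, rad: 0 shut (within 0.01), negative pressed in, 1.25 fully open. At the dot it yields at 2 to 3 N; the push-push latch lets go 6 mm down (-0.09), the stop is 8 mm down (-0.13): press to the stop. When the finger then leaves (5 mm/s or faster) a damped spring lifts it to 1.25 in about 1 s and holds it there. Pressed fully down again it latches shut. Latched, it cannot be pried open.
- yellow_pin (a joint): Sideways place (m) of the small steel latch pin under the yellow hatch, not to be handled. 0 when latched, about +0.010 when a press has freed it; then it creeps to negative values over several seconds while the hatch stands open. Hatch down with the pin below -0.004: it is being latched shut again.
- yellow_charger: Grey plastic battery charger with the yellow hatch on top, loose on rubber feet, 140 x 95 x 80 mm high without the hatch, about 1.3 kg. Origin at the centre of its underside; x runs from the free edge of the hatch to its hinge, z up. The hinge line lies 40 mm along +x from the origin, 86 mm up, parallel to y.
- blue_mark (a point): Black dot on the blue hatch of the other charger, placed like yellow_mark. Not to be pressed.
- blue_hatch (a joint): Angle of the blue hatch in rad, as yellow_hatch. It must stay shut.
- blue_charger: The other charger, the same in all but its blue hatch.
- tape_center (a point): Centre of a roll of blue masking tape lying flat, 80 mm across, 24 mm high, loose, between the chargers.
- pot_center (a point): Centre (45 mm up) of a loose white ceramic pot, 100 mm across, 90 mm high.
- can_black_center (a point): Centre (95 mm up) of a loose black and bare-metal spray can, 64 mm across, 190 mm high.
- can_orange_center (a point): Centre (95 mm up) of a loose orange and bare-metal spray can, 64 mm across, 190 mm high.
- sculpture_center (a point): Centre (55 mm up) of a small loose lumpy yellow sculpture, about 110 mm across and 110 mm high.
- brush_grip (a point): Grip of a loose paint brush lying on the table at the left.

How it is judged:
By the outcome, as a careful person would: the job done as asked, in the order asked, and still so for the second after the job is handed in, with the robot touching nothing.
It also fails if it takes over 35 s, if anything falls off the work surface, if the arm or the gripper's body presses on something with over 40 N, if the wrist force passes 120 N, or if a joint passes its speed limit or range.

## Working session

There is one attempt and no reset: what is moved stays moved. The work goes in short steps, Python scripts to look and compute and a tool call to move; the robot and the scene stay as the last step left them, time stands still between calls to the robot, and variables do not carry over. Pictures are saved under pics/ and viewed, at most 10 in all, crops included, and the job is handed in when it is done.

Besides the shell and the picture viewer there is one more tool, called as name(argument=value, ...) on one line, values as JSON. step_arm: Moves the arm, as the interface text tells. Its arguments: {"type":"object","properties":{"delta_pos":{"type":"array"},"angular":{"type":"array"},"jaw":{"type":"array"},"newtons":{"type":"number"}},"required":["delta_pos","angular","jaw"]}

```bash
mkdir -p pics; cat > h.py <<'E'
import numpy as np, cv2
from workcell import manip, snapshot, masks_of, spot_point
def ray(s,px,obs=None):
    f=192/np.tan(np.radians(s["fovy"])/2)
    d=np.array([(px[0]-s["cx"])/f,(px[1]-s["cy"])/f]); u=d.copy()
    for _ in range(20): u=d/(1+s["k1"]*(u@u))
    v=np.array([u[0],u[1],1.])
    if "R" in s:
        R=np.array(s["R"]); return -R.T@np.array(s["t"]), R.T@v
    T=np.array(s["tool_from_camera"]); Rt=np.array(obs["tcp_rot"])
    return np.array(obs["position"])+Rt@T[:3,3], Rt@T[:3,:3]@v
def atz(s,px,z,obs=None):
    o,d=ray(s,px,obs); return o+d*(z-o[2])/d[2]
def find(s,n,z,obs=None):
    for r in spot_point(s,n)[:2]:
        p=np.array(r["position"])*[512,384]
        print(n,round(r["confidence"],2),p.round(1),atz(s,p,z,obs).round(1))
def save(s,n): cv2.imwrite("pics/"+n,s["image"][:,:,::-1])
E
python3 - <<'E'
from h import *
o=manip.get_obs(); print(o)
for c in ["top","scene"]:
    s=snapshot(c); save(s,c+"1.png"); print(c)
    for n,z in [("yellow_mark",97),("blue_mark",97),("yellow_charger",0),("blue_charger",0),("tape_center",12),("pot_center",45),("can_black_center",95),("can_orange_center",95),("sculpture_center",55)]: find(s,n,z)
E
```

```text
{'t': 0.0, 'q': array([ 6.55564665e+01,  2.79579914e+00,  5.59067009e+00,  9.29350429e+01,
       -2.11516786e-03,  8.26768674e+01]), 'qvel': array([-0.01680638, -0.04925879,  0.0074611 ,  0.00973897, -0.04363081,
       -0.05128449]), 'effort': array([ 2.39795281e-04, -3.38783884e+01,  3.20014143e+01,  2.03415746e-02,
       -1.25086876e-04, -1.49768334e-05]), 'position': array([154.31715854, 501.15001534, 230.08256035]), 'tcp_rot': array([[-9.55688136e-01,  2.94379397e-01, -9.78728350e-04],
       [ 2.94380895e-01,  9.55685544e-01, -2.24245894e-03],
       [ 2.75222827e-04, -2.43121033e-03, -9.99997007e-01]]), 'force': array([-0.14100354,  0.20832317,  0.15095374]), 'torque': array([-0.00377109, -0.0612442 ,  0.01950214]), 'finger_force': 0.0, 'gripper_width': 1.00157963463874}
top
yellow_mark 0.62 [161.2 199.7] [512.9 254.3  97. ]
blue_mark 0.61 [304.2 185.9] [ 568.  -195.7   97. ]
yellow_charger 0.94 [173.6 192.9] [544.5 229.7   0. ]
blue_charger 0.93 [292.7 185.8] [ 578.4 -169.8    0. ]
blue_charger 0.31 [239.9 193.9] [546.7   7.4   0. ]
tape_center 0.6 [238.7 191.9] [552.1  11.7  12. ]
tape_center 0.27 [290.8 183.3] [ 585.4 -162.    12. ]
pot_center 0.91 [246.9 138.7] [726.3 -11.1  45. ]
can_black_center 0.73 [396.3 186.8] [ 572.7 -489.5   95. ]
can_orange_center 0.63 [ 81.8 176.8] [579.4 507.6  95. ]
sculpture_center 0.87 [407.4 238.1] [ 411.6 -536.8   55. ]
scene
yellow_mark 0.79 [327.4 157.8] [511.  250.2  97. ]
blue_mark 0.64 [199.9 183.6] [ 561.4 -185.7   97. ]
yellow_charger 0.58 [322.2 176.8] [526.1 239.9   0. ]
yellow_charger 0.58 [198.4 185.5] [ 509.7 -198.9    0. ]
blue_charger 0.73 [205.2 201.6] [ 577.  -178.9    0. ]
blue_charger 0.29 [324.  176.6] [526.1 246.4  -0. ]
tape_center 0.78 [259.2 187.3] [549.4  11.9  12. ]
pot_center 0.75 [254.8 233.5] [737.8 -24.1  45. ]
can_black_center 0.91 [109.7 192.8] [ 560.  -484.6   95. ]
can_orange_center 0.57 [406.1 164.2] [566.7 512.3  95. ]
```

```bash
cd pics; python3 -c "
import cv2,numpy as np
cv2.imwrite('both.png',cv2.resize(np.vstack([cv2.imread('top1.png'),cv2.imread('scene1.png')]),None,fx=.78,fy=.78))"
```

```text
(no output)
```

View pics/both.png

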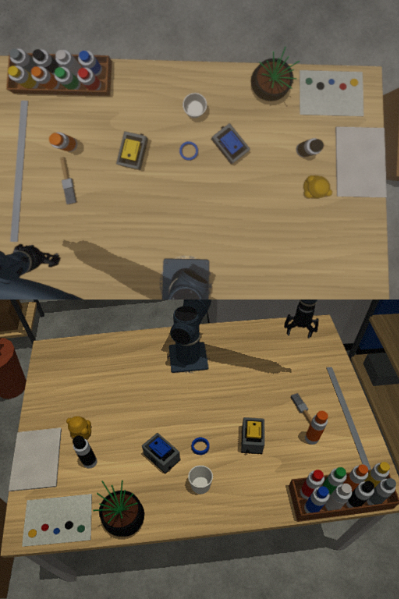

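The picture shows the yellow charger at about (168,192) in the top view, with the hinge on its far side. The dot, by the robot side, comes out near (512,252) in world coordinates. The path above it is clear.

step_arm(delta_pos=[[-0.034,-0.0133,0],[-0.034,-0.0133,0],[-0.034,-0.0133,0],[-0.034,-0.0133,0],[-0.034,-0.0133,0],[-0.034,-0.0133,0],[-0.034,-0.0133,0],[-0.034,-0.0133,0]], angular=[[0,0,0],[0,0,0],[0,0,0],[0,0,0],[0,0,0],[0,0,0],[0,0,0],[0,0,0]], jaw=[255,255,255,255,255,255,255,255])

```text
t: 1.67
position: [384.4, 318.7, 231.5]
tcp_rot: [[-0.956, 0.294, 0.0], [0.294, 0.956, 0.0], [-0.0, 0.001, -1.0]]
force: [0.8, 0.2, -0.4]
gripper_width: 0.004
finger_force: 0.0
```

step_arm(delta_pos=[[-0.034,-0.0133,0],[-0.034,-0.0133,0],[-0.034,-0.0133,0],[0,0,0],[0,0,0]], angular=[[0,0,0],[0,0,0],[0,0,0],[0,0,0],[0,0,0]], jaw=[255,255,255,255,255])

```text
t: 2.08
position: [470.0, 250.4, 230.8]
tcp_rot: [[-0.955, 0.298, -0.001], [0.298, 0.955, -0.0], [0.001, -0.0, -1.0]]
force: [-0.9, -0.2, -0.7]
gripper_width: 0.002
finger_force: 0.0
```

```bash
python3 - <<'E'
from h import *
o=manip.get_obs(); s=snapshot("wrist"); save(s,"w1.png"); print(o["t"],o["position"],o["tcp_rot"],o["force"],o["gripper_width"],s["tool_from_camera"])
find(s,"yellow_mark",97,o); find(s,"yellow_charger",0,o)
m=masks_of(s,"yellow_hatch")
for r in m[:2]:
    (c,wh,a)=cv2.minAreaRect(np.argwhere(r["pixels"])[:,::-1].astype(np.float32)); b=cv2.boxPoints((c,wh,a))
    print(r["confidence"],np.round([atz(s,p,97,o) for p in b],1).tolist(),b.round())
E
```

```text
2.0833 [470.02338794 250.3725653  230.82758347] [[-9.54556503e-01  2.98028653e-01 -8.97111696e-04]
 [ 2.98028877e-01  9.54556847e-01 -1.23351582e-04]
 [ 8.19581806e-04 -3.85111246e-04 -9.99999590e-01]] [-0.91600857 -0.23803697 -0.72108455] 0.002129438984535411 [[-1.54238696e-03 -9.59419269e-01 -2.81979232e-01  7.21782343e+01]
 [ 9.99998773e-01 -1.55690834e-03 -1.72555996e-04  3.55653167e-01]
 [-2.73462271e-04 -2.81979152e-01  9.59420493e-01 -1.43100459e+02]
 [ 0.00000000e+00  0.00000000e+00  0.00000000e+00  1.00000000e+00]]
yellow_mark 0.6 [257.4 225. ] [516.1 243.   97. ]
yellow_charger 0.57 [257.7 213.1] [538.1 238.8   0. ]
0.93 [[509.3, 202.6, 97.0], [470.3, 239.9, 97.0], [526.2, 296.0, 97.0], [569.6, 260.1, 97.0]] [[221. 230.]
 [242. 188.]
 [306. 220.]
 [285. 261.]]
```

View pics/w1.png

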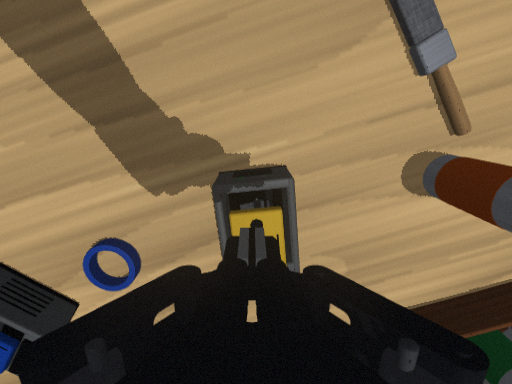

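The wrist view shows the yellow hatch across columns 230–285. Its free edge is near row 210 and the dot is around (257,225), partly behind the fingertip. The charger's long side runs along tool x. I'll move on to uncover the dot.

step_arm(delta_pos=[[-0.025,0,0.02],[-0.025,0,0.02],[0,0,0],[0,0,0]], angular=[[0,0,0],[0,0,0],[0,0,0],[0,0,0]], jaw=[255,255,255,255])

```text
t: 2.62
position: [515.2, 237.4, 189.4]
tcp_rot: [[-0.956, 0.294, -0.004], [0.294, 0.956, -0.001], [0.004, -0.002, -1.0]]
force: [0.6, 1.0, 0.3]
gripper_width: -0.003
finger_force: 0.0
```

```bash
python3 - <<'E'
from h import *
o=manip.get_obs(); s=snapshot("wrist"); print(o["t"],o["position"],o["force"])
cv2.imwrite("pics/w2.png",cv2.resize(s["image"][100:300,150:370,::-1],None,fx=3,fy=3,interpolation=2))
find(s,"yellow_mark",97,o)
R=np.array(o["tcp_rot"])
for r in spot_point(s,"yellow_mark")[:1]:
    p=atz(s,np.array(r["position"])*[512,384],97,o); print("tool",R.T@(p-o["position"]))
E
```

```text
2.6167 [515.24797271 237.44607748 189.37705825] [0.63367405 1.01549124 0.33797199]
yellow_mark 0.69 [252.3 196.5] [515.4 238.3  97. ]
tool [-0.2617036   1.02725233 92.37469191]
```

View pics/w2.png

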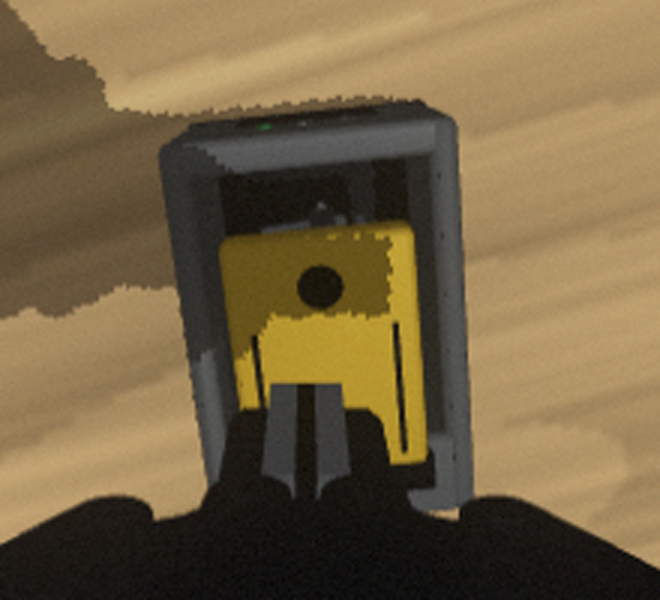

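The dot is clear at crop (320,286), which is full-frame (256.7,195.3), about 3 mm beside the network's spot. That puts it about 4 mm along tool +y and 92 mm below. I'll shift and descend to just above it.

step_arm(delta_pos=[[0,0.004,0.025],[0,0,0.025],[0,0,0.02],[0,0,0.01],[0,0,0],[0,0,0]], angular=[[0,0,0],[0,0,0],[0,0,0],[0,0,0],[0,0,0],[0,0,0]], jaw=[255,255,255,255,255,255])

```text
t: 3.27
position: [517.6, 241.3, 112.2]
tcp_rot: [[-0.956, 0.294, 0.001], [0.294, 0.956, 0.0], [-0.0, 0.0, -1.0]]
force: [-0.1, 0.7, -0.3]
gripper_width: -0.001
finger_force: 0.0
```

```bash
python3 - <<'E'
from h import *
o=manip.get_obs(); s=snapshot("wrist"); print(o["t"],o["position"],o["force"])
cv2.imwrite("pics/w3.png",cv2.resize(s["image"][100:300,150:370,::-1],None,fx=3,fy=3,interpolation=2))
find(s,"yellow_mark",97,o)
E
```

```text
3.2667 [517.62002482 241.34108111 112.20865075] [-0.08320961  0.73105506 -0.34326963]
yellow_mark 0.78 [249.5 228.3] [515.3 241.   97. ]
```

View pics/w3.png

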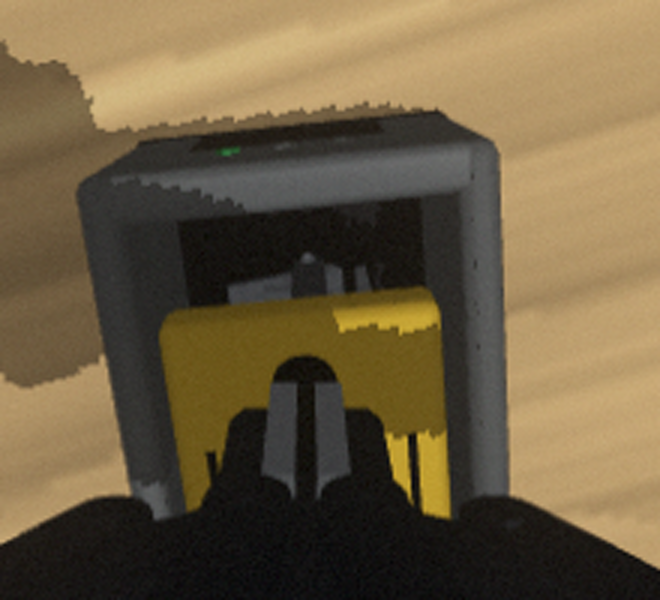

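The dot's rim shows just ahead of the fingertips, centred near full-frame (251.7,229). I'm within 2 mm, so I'll shift 2 mm along +x and descend gently.

step_arm(delta_pos=[[0.002,0,0.005],[0,0,0.005],[0,0,0.003],[0,0,0.002],[0,0,0.002],[0,0,0]], angular=[[0,0,0],[0,0,0],[0,0,0],[0,0,0],[0,0,0],[0,0,0]], jaw=[255,255,255,255,255,255])

```text
t: 3.87
position: [515.5, 241.6, 94.1]
tcp_rot: [[-0.956, 0.294, -0.001], [0.294, 0.956, 0.0], [0.001, -0.0, -1.0]]
force: [-1.7, 0.1, 2.9]
gripper_width: 0.002
finger_force: 1.2
```

step_arm(delta_pos=[[0,0,0.001],[0,0,0.001],[0,0,0.001],[0,0,0]], angular=[[0,0,0],[0,0,0],[0,0,0],[0,0,0]], jaw=[255,255,255,255])

```text
t: 4.2
position: [515.7, 241.6, 91.1]
tcp_rot: [[-0.956, 0.294, -0.001], [0.294, 0.956, 0.0], [0.001, -0.0, -1.0]]
force: [-2.4, 0.5, 2.0]
gripper_width: -0.003
finger_force: 1.3
```

Contact at 2–3 N. I'll go on to the stop in 1 mm steps.

step_arm(delta_pos=[[0,0,0.001],[0,0,0.001],[0,0,0]], angular=[[0,0,0],[0,0,0],[0,0,0]], jaw=[255,255,255])

```text
t: 4.45
position: [515.9, 241.6, 89.6]
tcp_rot: [[-0.956, 0.294, 0.0], [0.294, 0.956, 0.0], [0.0, 0.0, -1.0]]
force: [-3.6, -0.0, 3.7]
gripper_width: -0.0
finger_force: 2.1
```

step_arm(delta_pos=[[0,0,0.001],[0,0,0]], angular=[[0,0,0],[0,0,0]], jaw=[255,255])

```text
t: 4.62
position: [515.9, 241.6, 89.3]
tcp_rot: [[-0.956, 0.294, 0.0], [0.294, 0.956, 0.0], [-0.0, 0.0, -1.0]]
force: [-5.4, -0.0, 7.1]
gripper_width: 0.001
finger_force: 3.6
```

The force has climbed to 7 N with no further travel, so this is the stop. Release quickly, up and back towards the robot, clear of the swing.

step_arm(delta_pos=[[0,0,-0.02],[0.01,0,-0.035],[0.02,0,-0.035],[0.03,0,-0.025],[0.03,0,-0.02],[0.03,0,-0.02],[0,0,0],[0,0,0]], angular=[[0,0,0],[0,0,0],[0,0,0],[0,0,0],[0,0,0],[0,0,0],[0,0,0],[0,0,0]], jaw=[255,255,255,255,255,255,255,255])

```text
t: 5.28
position: [402.2, 277.7, 245.2]
tcp_rot: [[-0.956, 0.293, 0.006], [0.293, 0.956, 0.002], [-0.005, 0.003, -1.0]]
force: [0.7, 0.1, -0.1]
gripper_width: -0.001
finger_force: 0.0
```

step_arm(delta_pos=[[0,0,0],[0,0,0],[0,0,0],[0,0,0],[0,0,0],[0,0,0],[0,0,0],[0,0,0]], angular=[[0,0,0],[0,0,0],[0,0,0],[0,0,0],[0,0,0],[0,0,0],[0,0,0],[0,0,0]], jaw=[255,255,255,255,255,255,255,255])

```text
t: 5.95
position: [401.4, 276.8, 243.2]
tcp_rot: [[-0.956, 0.295, -0.0], [0.295, 0.956, -0.0], [0.0, -0.0, -1.0]]
force: [-0.4, -0.3, 0.7]
gripper_width: 0.0
finger_force: 0.0
```

```bash
cat > look.py <<'E'
from h import *
import sys
o=manip.get_obs(); print(o["t"],o["position"],o["force"])
a=snapshot("top");b=snapshot("scene");c=snapshot("wrist")
ims=[cv2.resize(x["image"][r0:r1,c0:c1,::-1],(390,290),interpolation=2) for x,r0,r1,c0,c1 in [(a,150,230,120,228),(b,120,200,280,388),(b,0,384,0,512),(c,0,384,0,512)]]
cv2.imwrite("pics/"+sys.argv[1],np.vstack([np.hstack(ims[:2]),np.hstack(ims[2:])]))
for s in(a,b): find(s,"yellow_mark",97);find(s,"blue_mark",97);find(s,"yellow_charger",0)
E
python3 look.py after1.png
```

```text
5.95 [401.40218814 276.75302242 243.2069297 ] [-0.44199493 -0.34743286  0.7302247 ]
yellow_mark 0.64 [168.7 179.3] [578.2 233.3  97. ]
yellow_mark 0.23 [397.1 188.6] [ 566.9 -491.4   97. ]
blue_mark 0.76 [305.5 189.9] [ 555.4 -200.1   97. ]
yellow_charger 0.94 [171.  194.4] [539.3 238.3   0. ]
yellow_mark 0.74 [325.2 164.5] [536.9 237.6  97. ]
blue_mark 0.97 [198.2 183.6] [ 560.8 -191.3   97. ]
yellow_charger 0.67 [321.7 178.4] [532.5 236.9   0. ]
```

View pics/after1.png

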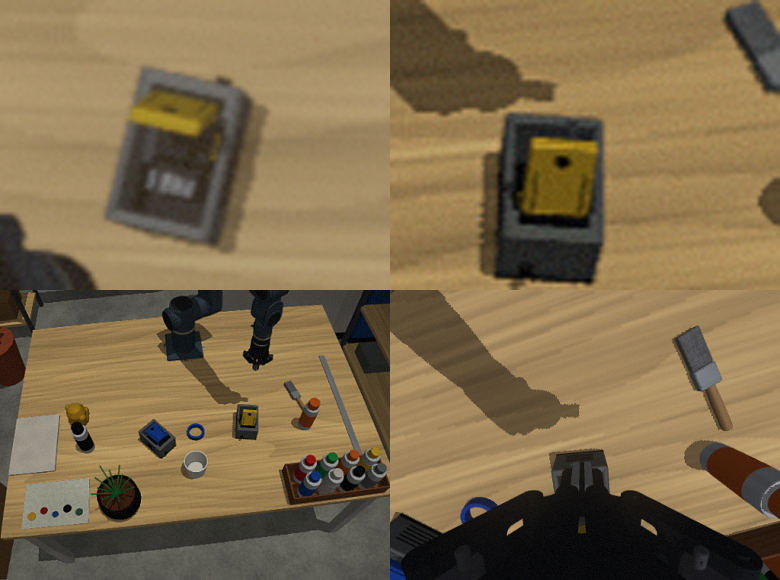

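The hatch stands open: in the top crop the plate is foreshortened at about (175,112) with the battery bay exposed below it. I'll wait several seconds without moving to see that it stays open.

step_arm(delta_pos=[[0.02,0,0],[0.02,0,0],[0.02,0,0],[0,0,0],[0,0,0],[0,0,0],[0,0,0],[0,0,0]], angular=[[0,0,0],[0,0,0],[0,0,0],[0,0,0],[0,0,0],[0,0,0],[0,0,0],[0,0,0]], jaw=[255,255,255,255,255,255,255,255])

```text
t: 7.07
position: [344.6, 294.3, 243.1]
tcp_rot: [[-0.955, 0.295, 0.0], [0.295, 0.955, -0.0], [-0.0, -0.0, -1.0]]
force: [-0.2, 0.3, -0.9]
gripper_width: -0.004
finger_force: 0.0
```

step_arm(delta_pos=[[0,0,0],[0,0,0],[0,0,0],[0,0,0],[0,0,0],[0,0,0],[0,0,0],[0,0,0]], angular=[[0,0,0],[0,0,0],[0,0,0],[0,0,0],[0,0,0],[0,0,0],[0,0,0],[0,0,0]], jaw=[255,255,255,255,255,255,255,255])

```text
t: 7.73
position: [343.9, 294.5, 243.3]
tcp_rot: [[-0.956, 0.294, -0.0], [0.294, 0.956, -0.0], [0.0, -0.0, -1.0]]
force: [-0.1, -0.4, -1.1]
gripper_width: 0.004
finger_force: 0.0
```

step_arm(delta_pos=[[0,0,0],[0,0,0],[0,0,0],[0,0,0],[0,0,0],[0,0,0],[0,0,0],[0,0,0]], angular=[[0,0,0],[0,0,0],[0,0,0],[0,0,0],[0,0,0],[0,0,0],[0,0,0],[0,0,0]], jaw=[255,255,255,255,255,255,255,255])

```text
t: 8.4
position: [343.9, 294.5, 243.3]
tcp_rot: [[-0.956, 0.294, -0.0], [0.294, 0.956, 0.0], [0.0, 0.0, -1.0]]
force: [-0.5, -0.1, -0.4]
gripper_width: 0.004
finger_force: 0.0
```

step_arm(delta_pos=[[0,0,0],[0,0,0],[0,0,0],[0,0,0],[0,0,0],[0,0,0],[0,0,0],[0,0,0]], angular=[[0,0,0],[0,0,0],[0,0,0],[0,0,0],[0,0,0],[0,0,0],[0,0,0],[0,0,0]], jaw=[255,255,255,255,255,255,255,255])

```text
t: 9.07
position: [344.0, 294.5, 243.3]
tcp_rot: [[-0.956, 0.294, 0.0], [0.294, 0.956, 0.0], [-0.0, 0.0, -1.0]]
force: [-0.4, 0.2, -0.2]
gripper_width: 0.0
finger_force: 0.0
```

step_arm(delta_pos=[[0,0,0],[0,0,0],[0,0,0],[0,0,0],[0,0,0],[0,0,0],[0,0,0],[0,0,0]], angular=[[0,0,0],[0,0,0],[0,0,0],[0,0,0],[0,0,0],[0,0,0],[0,0,0],[0,0,0]], jaw=[255,255,255,255,255,255,255,255])

```text
t: 9.73
position: [344.0, 294.5, 243.3]
tcp_rot: [[-0.956, 0.294, -0.0], [0.294, 0.956, -0.0], [-0.0, -0.0, -1.0]]
force: [0.4, -0.2, 0.4]
gripper_width: 0.003
finger_force: 0.0
```

step_arm(delta_pos=[[0,0,0],[0,0,0],[0,0,0],[0,0,0],[0,0,0],[0,0,0],[0,0,0],[0,0,0]], angular=[[0,0,0],[0,0,0],[0,0,0],[0,0,0],[0,0,0],[0,0,0],[0,0,0],[0,0,0]], jaw=[255,255,255,255,255,255,255,255])

```text
t: 10.4
position: [343.9, 294.5, 243.3]
tcp_rot: [[-0.956, 0.294, 0.0], [0.294, 0.956, -0.0], [-0.0, -0.0, -1.0]]
force: [1.4, -0.4, 0.6]
gripper_width: -0.003
finger_force: 0.0
```

```bash
python3 look.py after2.png
```

```text
10.4 [343.94074093 294.48030926 243.30632312] [ 1.40486258 -0.39697528  0.59880972]
yellow_mark 0.72 [167.4 180.7] [573.6 237.2  97. ]
blue_mark 0.8 [306.1 189.9] [ 555.4 -202.    97. ]
yellow_charger 0.76 [171.5 193.2] [543.3 236.7   0. ]
yellow_mark 0.83 [327.8 163.5] [533.9 247.   97. ]
yellow_mark 0.55 [258.  186.1] [593.6   3.2  97. ]
blue_mark 0.96 [200.7 184.3] [ 564.4 -183.2   97. ]
blue_mark 0.61 [205.1 202.4] [ 633.9 -172.8   97. ]
yellow_charger 0.66 [322.5 177.2] [528.  240.7   0. ]
```

View pics/after2.png

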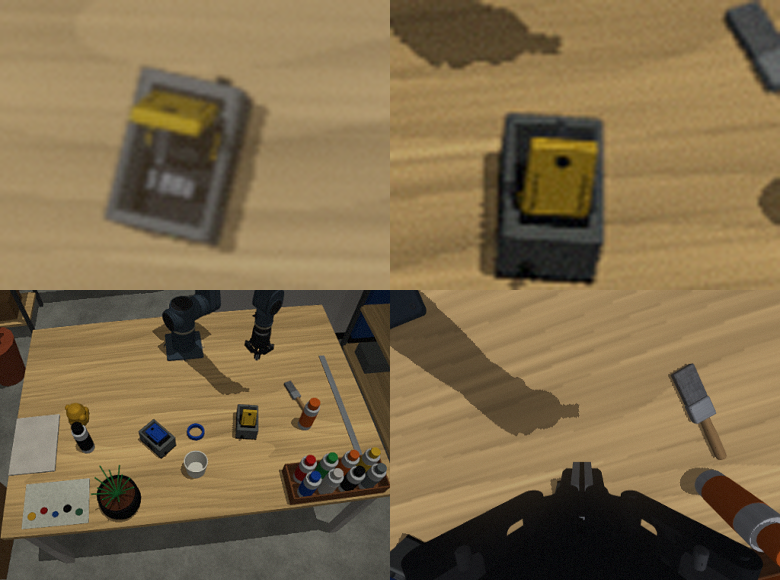

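After 4.5 s more the hatch is unchanged, still standing open at top crop (175,112). The blue hatch is shut and the arm is clear, so I'll hand in.

```bash
python3 -c "
from workcell import manip
print(manip.sign_off())"
```

```text
the job is handed in; nothing more can be done
None
```

I pressed the yellow hatch once at its dot to the stop (about 7 N) and let go; it popped up and was still standing open about 5 s later, with the blue hatch shut and untouched, and I handed the job in at about 10.5 s.

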